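Turn a guitar head plate over against a bevelled stop

ROBOT

A 6-joint arm with a two-finger parallel gripper is mounted at the origin on the work surface. World frame = base frame: x ahead of the robot, y to its left, z up, the work surface at z = 0. Lengths are in m, angles in rad, forces in N, time in s.
With the tool pointing down it reaches from about 0.35 to 0.775 m from the base axis. Payload 7.3 kg.
Tool frame: the origin (TCP) lies at the very end of the fingers, on their centre line; the grasp point (between the pads) lies grip_point_offset behind it (grip_point_offset is the distance from the TCP to the grasp point, in m); z points along the fingers, y is the direction in which the jaws open and shut (so a half turn about z gives the same grasp; the last joint's range is limited). The gripper opens to 92 mm and grips with 3 to 60 N. Pads are 19 mm wide; open, the fingers measure 130 mm over their backs; the gripper's body (75 mm by 190 mm) begins 47 mm behind the grasp point.
Start: joints at [1.046, 0.342, 1.524, -0, 1.275, -0.146], TCP at [0.194, 0.488, 0.227] pointing down, gripper open.
Joint ranges: [-2.53, 2.53], [-0.77, 2.02], [0.04, 2.7], [-1, 4.14], [0.28, 2.66], [-3.11, 3.11]. Speed limits (rad/s): [2.57, 2.57, 3.14, 3.14, 3.14, 3.14].

INTERFACE

Orientations are given as [roll, pitch, yaw] about the fixed x, y, z axes, in that order (R = Rz(yaw) Ry(pitch) Rx(roll)).
In Python, from cell import * gives the robot as it stands.
- The arm moves only by the shell command python3 -m inch 'ROWS' [OPENING] [FORCE]. ROWS is JSON, a list that holds one entry, the list of rows, each a list of 4 numbers: the shift along the tool's x, y, z in mm, then the turn about the tool's z in rad. In form: [[[x, y, z, roll], ...]]. A call has 1 to 10 rows; each row shifts and turns the commanded pose from where the row before left it, along the tool's axes as they then stand; what a row does not reach is not made up. A row lasts 1/8 s, in which the tool goes at most 62.5 mm and 10.7 degrees, less where a joint would pass 70% of its speed; a pose out of reach is approached as far as the arm can. A call with a gripper value outside its range is refused whole. OPENING is the closure, from -1 (fully open) to 1 (shut), set as the call begins (- or left out, the last holds). The fingers move at their own pace and stop on an object; FORCE is the grip in N (left out, the last holds). Time passes only in rows, so rows that do not move let the fingers close. It gives the time, the measured TCP pose, the force and the opening at its end, in the units of the state.
- observe(): the state, without advancing time (a new reading comes with each control period).
- read_camera(name): name is "side" or "top" or "wrist"; returns a dict with "img" (384x512x3 uint8, blue, green, red), "fx", "fy", "cx", "cy" (pixels), "eye" and "rotation" of the camera in the world; the wrist camera has in their place "T_tool_cam" (4x4, takes a point from camera to tool coordinates, whose origin is the TCP and whose axes are the flange's). Camera axes: x right, y down, z forward; pixel columns grow to the right and rows downward; lengths in m; the calibration is good to about 2 mm. A picture is of the moment at which its call begins: read the wrist's pose just before it. There is no depth.
- hand_in(): hands the job in, once; it reports no verdict.
Trained networks look in the newest picture that a camera, given by its name, has taken for a name from the list of things; names that differ only in an ending like _2 or _b are one class to them, and where a whole thing is asked for, a point or a joint stands for the part that bears it (a point fixed in the world has none). Each returns a list of dicts, best first, with "conf" (0 to 1); they miss things now and then, are a little off and sometimes report something else, mostly with a low value. They report only what shows in the picture. A call takes as long as a camera call. They do not tell look-alikes from the thing itself.
- boxes_of(camera, label): "at" ([row, column] in pixels, amid what is visible of it).
- place_of(camera, label): "at" ([row, column] in pixels: a listed point, or the origin of a listed thing).
The state is a dict: "time": time; "qpos": joint angles; "qvel": joint speeds; "joint_efforts": joint torques, N m; "tool_pos": TCP position; "tool_rot": TCP orientation; "contact_force": force on the tool from outside, world axes, zero at the start; "torque": the same for the moment, N m; "opening": finger opening in m.
Only numpy, scipy, OpenCV 4.12 (cv2) and the standard library are available. Lean on these libraries where they do the work, as an engineer would, in place of code of your own. Each camera call takes 0.05 s, during which the arm holds its last target. There are 200 camera calls.

TASK

Turn the dark wooden head plate over without picking it up: with the fingertips, push its end nearest the robot so that the other end rides up the bevelled stop, until the plate stands leaning against the stop. Then reach over behind its raised end and tip it back towards the robot, so that it lies flat on the plywood board in front of the stop with its inlaid face up. Do not lift the plate off the board, and leave the things around the board where they are.

Things in the scene. Friction and masses are not known exactly. Their poses are not given: they have to be found in the camera images.
- board: Fixed plywood board with a pale wooden stop on it. Origin on the bench (z = 0) under the middle of the toe of the stop's bevel; +x points level from the board's open end towards the stop, +y along the stop, z up. Board 12 mm thick (its top 12 mm above the origin), from x = -230 to +70 mm, 170 mm wide. Waxed, friction with the plate about 0.4.
- toe (a point): Middle of the toe of the stop's bevel, on the board's top. Axes as the board's. The stop is 110 mm wide along y, centred here. The bevel is two flat facets: from here it rises at 55 degrees to a line 28 mm farther along +x and 40 mm above the board, then at 75 degrees to the stop's top edge.
- stop_top (a point): Middle of the top front edge of the stop, 39 mm beyond the toe along +x and 80 mm above the board. The flat top is 20 mm deep towards +x. A plate whose foot has been pushed to the toe leans on this edge at about 64 degrees, stands about 30 mm above it and stays there by itself.
- plate_center (a point): Centre of the plate, half-way through its thickness.
- plate_near (a point): Middle of the plate's end that at the start is nearest the robot (60 mm from the centre along the plate's -x), half-way through the thickness: the end to push, which stays down on the board.
- plate_far (a point): Middle of the plate's other end, nearest the stop at the start (60 mm from the centre along the plate's +x), half-way through the thickness: the end that rides up the stop.
- plate: Loose dark wooden rectangle, 120 mm (its x) by 70 mm (its y) by 7 mm thick, about 55 g. One face is plain but for a thin pencilled cross; the other has pale inlays (dots, a diamond, two long lines). Origin: centre of the INLAID face, which starts underneath; z points out of the plain face, up at the start, down when the job is done; x points roughly to the stop at the start.
- glue: Bystander, to be left alone: white glue bottle, 52 mm across, 130 mm tall, standing left (+y) of the stop. Origin: centre of its underside.
- wax_tin: Bystander, to be left alone: round metal tin, 72 mm across, 40 mm high, left of the board. Origin: centre of its underside.
- driver: Bystander, to be left alone: screwdriver lying right (-y) of the board. Origin: centre of its underside.
- brush: Bystander, to be left alone: brush lying right of the screwdriver. Origin: centre of its underside.
- block: Bystander, to be left alone: cork block 60 x 40 x 28 mm on the bench right of the stop. Origin: centre of its underside.
- cup: Bystander, to be left alone: blue cup 72 mm across, 70 mm high, left of the tin. Origin: centre of its underside.
- file: Bystander, to be left alone: slim steel file with wooden handle, 240 mm long and under 20 mm high, lying crosswise on the bench beyond the stop. Origin: centre of its underside.
Things that resemble listed ones, but are neither listed nor needed, are in the scene too. Several things have the shape of the plate; the one meant has the colours described above.

How it is judged:
By the outcome, as a careful person would: the job done as asked, in the order asked, and still so for the second after the job is handed in, with the robot touching nothing.
It also fails if it takes over 58 s, if anything falls off the work surface, if the arm or the gripper's body presses on something with over 40 N, if the wrist force passes 120 N, or if a joint passes its speed limit or range.

## Working session

There is one attempt and no reset: what is moved stays moved. The work goes in short steps, Python scripts to look and compute and a shell command to move; the robot and the scene stay as the last step left them, time stands still between calls to the robot, and variables do not carry over. Pictures are saved under pics/ and viewed, about 8 in all and at most 12, crops included, and the job is handed in when it is done.

```bash
mkdir -p pics
cat > h.py <<'E'
from cell import *
import numpy as np, cv2
from scipy.spatial.transform import Rotation as R
def cam(n):
    c=read_camera(n); return c
def ray(c,at):
    d=np.array([(at[1]-c['cx'])/c['fx'],(at[0]-c['cy'])/c['fy'],1.]); return np.array(c['eye']),np.array(c['rotation'])@d
def onz(c,at,z):
    e,d=ray(c,at); return e+d*(z-e[2])/d[2]
def proj(c,p):
    q=np.array(c['rotation']).T@(np.array(p)-np.array(c['eye'])); return np.array([q[0]/q[2]*c['fx']+c['cx'],q[1]/q[2]*c['fy']+c['cy']])
E
python3 - <<'E'
from h import *
o=observe(); print(o)
ims=[]
for n in ("top","side"):
    c=cam(n); im=c['img'].copy()
    print(n,np.round(c['eye'],3),np.round(c['rotation'],2).tolist(),c['fx'])
    for l,z in (("toe",.012),("stop_top",.092),("plate_center",.0155),("plate_near",.0155),("plate_far",.0155),("board",0),("glue",0),("block",0),("wax_tin",0),("cup",0)):
        for r in place_of(n,l)[:4]:
            print(n,l,round(r['conf'],2),np.round(r['at'],1),np.round(onz(c,r['at'],z),3))
    cv2.imwrite(f'pics/{n}0.png',im)
E
```

```text
{'time': 0.0, 'qpos': array([ 1.04597945e+00,  3.42749709e-01,  1.52504635e+00,  7.39181991e-06,
        1.27538519e+00, -1.45985111e-01]), 'qvel': array([ 0.00030161, -0.00068486,  0.00023388, -0.00024516, -0.00063754,
       -0.00057932]), 'joint_efforts': array([ 4.57849237e-04, -4.31253970e+01, -2.44219798e+01,  7.17438734e-02,
        5.61410410e-02, -1.37557727e-04]), 'tool_pos': array([0.19392247, 0.4874236 , 0.22602072]), 'tool_rot': array([-3.14002199e+00, -2.38080168e-04,  2.76275855e+00]), 'contact_force': array([1.24370107, 0.41230605, 1.1494175 ]), 'torque': array([-0.02346103,  0.00316526,  0.02973666]), 'opening': 0.0916894383482435}
top [0.347 0.022 1.485] [-3.04, 0.0, -1.56] 411.01705847198826Traceback (most recent call last):
  File "<stdin>", line 9, in <module>
  File "h.py", line 9, in onz
    e,d=ray(c,at); return e+d*(z-e[2])/d[2]
                                       ~^^^
IndexError: invalid index to scalar variable.
```

```bash
python3 -c "
import cv2,numpy as np
a=cv2.imread('pics/top0.png');b=cv2.imread('pics/side0.png')
cv2.imwrite('pics/b0.png',np.vstack([a,b])[:, :] if 0 else cv2.resize(np.hstack([a,b]),(800,300),interpolation=cv2.INTER_AREA))"
```

```text
[ WARN:0@0.018] global loadsave.cpp:275 findDecoder imread_('pics/top0.png'): can't open/read file: check file path/integrity
[ WARN:0@0.018] global loadsave.cpp:275 findDecoder imread_('pics/side0.png'): can't open/read file: check file path/integrity
Traceback (most recent call last):
cv2.error: OpenCV(4.12.0) :-1: error: (-5:Bad argument) in function 'resize'
> Overload resolution failed:
>  - src data type = object is not supported
>  - Expected Ptr<cv::UMat> for argument 'src'
```

```bash
sed -i "s/c=read_camera(n); return c/c=read_camera(n)\n    if 'rotation' in c: c['rotation']=R.from_euler('xyz',c['rotation']).as_matrix()\n    return c/" h.py
python3 - <<'E'
from h import *
for n in ("top","side"):
    c=cam(n); im=c['img'].copy()
    print(n,np.round(c['eye'],3),np.round(c['rotation'],2).tolist(),c['fx'])
    for l,z in (("toe",.012),("stop_top",.092),("plate_center",.0155),("plate_near",.0155),("plate_far",.0155),("board",0),("glue",0),("block",0),("wax_tin",0),("cup",0),("file",0),("driver",0)):
        for r in place_of(n,l)[:4]:
            print(n,l,round(r['conf'],2),np.round(r['at'],1),np.round(onz(c,r['at'],z),3))
    cv2.imwrite(f'pics/{n}0.png',im)
E
```

```text
top [0.347 0.022 1.485] [[0.01, -1.0, 0.1], [-1.0, -0.01, 0.01], [-0.0, -0.1, -1.0]] 411.01705847198826
top toe 0.95 [163.5 290.2] [ 0.615 -0.096  0.012]
top stop_top 0.73 [150.4 291.1] [ 0.646 -0.092  0.092]
top stop_top 0.56 [119.3 284.4] [ 0.755 -0.069  0.092]
top plate_center 0.97 [282.8 350.2] [ 0.191 -0.307  0.016]
top plate_center 0.96 [157.1 204.3] [0.635 0.216 0.016]
top plate_center 0.92 [184.1 299.7] [ 0.539 -0.13   0.016]
top plate_center 0.91 [211.7 184.9] [0.436 0.281 0.016]
top plate_near 0.95 [203.  180.2] [0.467 0.299 0.016]
top plate_near 0.74 [267.2 346.6] [ 0.245 -0.295  0.016]
top plate_near 0.67 [166.9 192.2] [0.598 0.259 0.016]
top plate_far 0.78 [142.8 209.4] [0.688 0.199 0.016]
top plate_far 0.7 [165.4 298.6] [ 0.608 -0.126  0.016]
top plate_far 0.65 [300.5 348.2] [ 0.13  -0.299  0.016]
top plate_far 0.61 [182.4 298.5] [ 0.545 -0.126  0.016]
top board 0.65 [163.5 287.8] [ 0.617 -0.088  0.   ]
top glue 0.46 [171.  248.5] [0.588 0.055 0.   ]
top block 0.48 [129.5 321.9] [ 0.745 -0.213  0.   ]
top wax_tin 0.84 [202.8 257.6] [0.472 0.021 0.   ]
top wax_tin 0.68 [
[... 847 characters left out ...]
148  0.015]
side plate_far 0.92 [188.9 218.4] [0.397 0.238 0.015]
side plate_far 0.88 [245.4 311.5] [ 0.595 -0.123  0.015]
side plate_far 0.83 [348.8 152.6] [ 0.127 -0.317  0.015]
side plate_far 0.6 [188.8 298.3] [0.669 0.154 0.015]
side board 0.94 [241.9 313.7] [ 0.616 -0.097 -0.   ]
side glue 0.66 [216.4 285.3] [0.577 0.041 0.   ]
side block 0.63 [235.2 318.3] [ 0.642 -0.074  0.   ]
side wax_tin 0.86 [226.1 250.6] [0.455 0.029 0.   ]
side wax_tin 0.47 [238. 315.] [ 0.627 -0.083  0.   ]
side cup 0.67 [209.5 326.9] [0.723 0.033 0.   ]
side file 0.49 [227.6 355. ] [ 0.767 -0.076  0.   ]
side driver 0.97 [281.5 322.2] [ 0.574 -0.244  0.   ]
side driver 0.67 [299.9 340.5] [ 0.592 -0.312  0.   ]
```

View pics/top0.png

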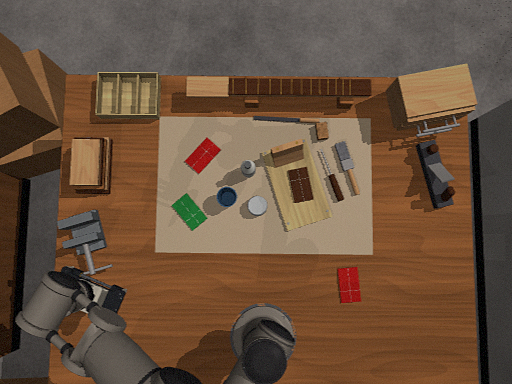

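View pics/side0.png

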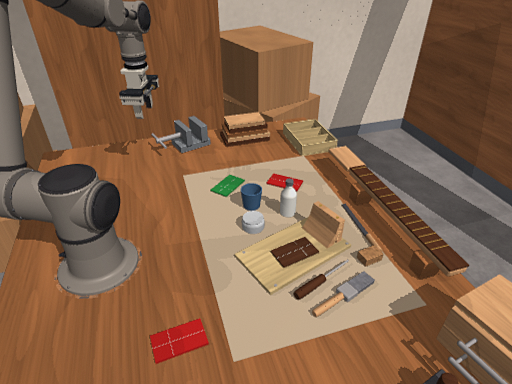

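```bash
python3 -c "
from h import *
c=cam('wrist'); print(np.round(c['T_tool_cam'],3).tolist(), c['fx'], grip_point_offset)
"; python3 -m inch '[[[-45,-44,-5,0],[-45,-44,-5,0],[-45,-44,-5,0],[-45,-44,-5,0],[-45,-44,-5,0],[-45,-44,-5,0],[-45,-44,-5,0],[-45,-44,-5,0],[-45,-44,-5,0],[-45,-44,-5,0]]]'
python3 - <<'E'
import cv2
a=cv2.imread('pics/top0.png')[120:245,235:375]
cv2.imwrite('pics/crop0.png',cv2.resize(a,None,fx=4.5,fy=4.5,interpolation=cv2.INTER_CUBIC))
E
```

```text
[[0.001, -0.953, -0.302, 0.082], [1.0, 0.001, 0.001, 0.001], [-0.001, -0.302, 0.953, -0.158], [0.0, 0.0, 0.0, 1.0]] 345.444513520878 0.0188
time: 2.7
tool_pos: [0.4475, -0.0838, 0.2766]
tool_rot: [3.141, 0.001, 2.762]
contact_force: [1.1, 0.5, -0.5]
opening: 0.0914
```

```bash
python3 -m inch '[[[0,0,0,-0.17],[0,0,0,-0.17],[0,0,0,-0.17],[0,0,0,-0.17],[0,0,0,0]]]'
cat >> h.py <<'E'
def wcam():
    o=observe(); c=read_camera('wrist'); Rt=R.from_euler('xyz',o['tool_rot']).as_matrix(); T=np.array(c['T_tool_cam'])
    c['rotation']=Rt@T[:3,:3]; c['eye']=np.array(o['tool_pos'])+Rt@T[:3,3]; return c
E
python3 - <<'E'
from h import *
c=wcam(); print(c['eye'])
for l,z in (("toe",.012),("stop_top",.092),("plate_center",.0155),("plate_near",.0155),("plate_far",.0155),("board",0),("glue",0),("file",0),("block",0)):
    for r in place_of('wrist',l)[:3]: print(l,round(r['conf'],2),np.round(r['at'],1),np.round(onz(c,r['at'],z),4))
im=c['img']; g=cv2.resize(im,None,fx=1.5,fy=1.5,interpolation=cv2.INTER_CUBIC); cv2.imwrite('pics/w1.png',g)
import pickle; pickle.dump(c,open('w1.pkl','wb'))
E
```

```text
time: 3.32
tool_pos: [0.4469, -0.0816, 0.2762]
tool_rot: [3.142, 0.0, -2.842]
contact_force: [-0.3, -0.3, -0.2]
opening: 0.0918
[ 0.36896151 -0.1053837   0.43391636]
toe 0.61 [265.3 213.1] [ 0.6182 -0.0928  0.012 ]
stop_top 0.72 [328.6 208.8] [ 0.6544 -0.0781  0.092 ]
stop_top 0.25 [273.3 319.2] [0.5454 0.0214 0.092 ]
plate_center 0.57 [218.9 511. ] [0.4351 0.2609 0.0155]
plate_center 0.55 [206.5 199.6] [ 0.5387 -0.1316  0.0155]
plate_near 0.75 [162.1 201.6] [ 0.4811 -0.1437  0.0155]
plate_far 0.9 [243.5 198. ] [ 0.5904 -0.1206  0.0155]
plate_far 0.77 [181.  502.9] [0.3924 0.225  0.0155]
board 0.72 [263.3 216.7] [ 0.6207 -0.0884  0.    ]
glue 0.89 [271.4 321.3] [0.5891 0.0573 0.    ]
glue 0.47 [184.2 333.6] [0.4628 0.0275 0.    ]
glue 0.34 [353.6 208.6] [ 0.7763 -0.0592  0.    ]
file 0.66 [357.2 206.9] [ 0.7838 -0.06    0.    ]
```

View pics/w1.png

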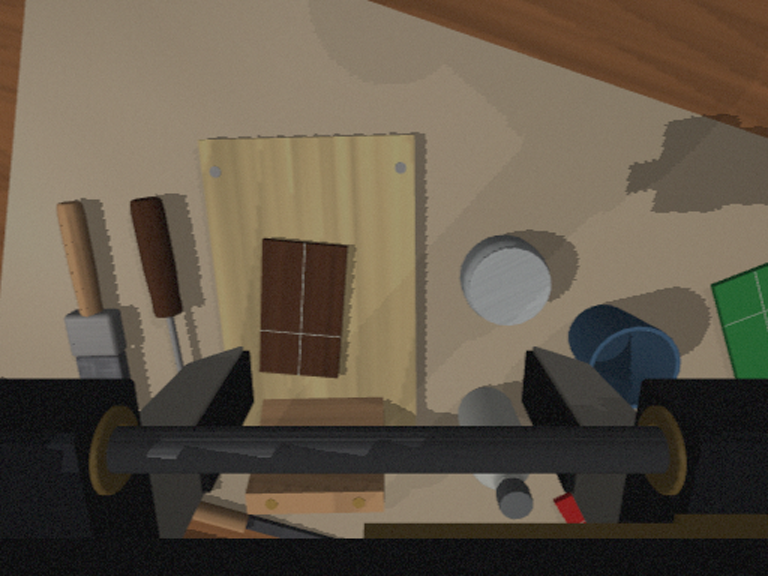

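Run:
```python
from h import *
import pickle
c=pickle.load(open('w1.pkl','rb'))
f=lambda u,v,z: onz(c,(v/1.5,u/1.5),z)[:2]
nl,nr,l2,r2=f(199,140,.012),f(415,133,.012),f(225,370,.012),f(418,410,.012)
print('near edge w',np.linalg.norm(nl-nr)); 
ang=lambda d:np.degrees(np.arctan2(d[1],d[0]))
print('yaw: near',ang(nr-nl)-90,'L',ang(l2-nl),'R',ang(r2-nr))
t1,t2=f(262,399,.012),f(384,398,.012); print('toe',t1,t2,np.linalg.norm(t1-t2),ang(t2-t1)-90,(t1+t2)/2)
m=(nl+nr)/2; 
P=[f(*p,.019) for p in((263,238),(348,244),(337,377),(260,371))]
print('plate',np.round(P,4).tolist(),np.linalg.norm(P[0]-P[1]),np.linalg.norm(P[1]-P[2]),ang(P[1]-P[0])-90,ang(P[2]-P[1]),ang(P[3]-P[0]))
for y in (14.,15,16,17): 
  Rb=R.from_euler('z',y,degrees=True).as_matrix()[:2,:2]
  toe=m+Rb@[.23,0]; print(y,toe,'plate rel',np.round((np.array(P)-toe)@Rb,4).tolist(),'glue',(np.array([.588,.056])-toe)@Rb)
```

```text
near edge w 0.16938474537278056
yaw: near 19.004429450431203 L 17.66150136565846 R 18.801080600286515
toe [ 0.6348752  -0.14301246] [ 0.60075747 -0.03636752] 0.11196947836473908 17.740453609269977 [ 0.61781634 -0.08968999]
plate [[0.4856, -0.1751], [0.4698, -0.1075], [0.5892, -0.0837], [0.6037, -0.1504]] 0.06943688981709135 0.12169430924450089 13.081381318631543 11.304831434766546 11.824308342708726
14.0 [ 0.62146372 -0.1063135 ] plate rel [[-0.1485, -0.0339], [-0.1474, 0.0355], [-0.0259, 0.0298], [-0.0279, -0.0385]] glue [0.00679748 0.1655877 ]
15 [ 0.62045864 -0.10242716] plate rel [[-0.1491, -0.0353], [-0.1468, 0.0341], [-0.0254, 0.0262], [-0.0286, -0.042]] glue [0.00965132 0.1614298 ]
16 [ 0.61938589 -0.09855895] plate rel [[-0.1498, -0.0367], [-0.1462, 0.0326], [-0.0249, 0.0227], [-0.0294, -0.0455]] glue [0.01243216 0.15722272]
17 [ 0.6182458  -0.09471005] plate rel [[-0.1504, -0.0381], [-0.1457, 0.0312], [-0.0246, 0.0191], [-0.0302, -0.049]] glue [0.01513915 0.15296775]
```

```bash
python3 -m inch '[[[8,-35,20,-0.018],[8,-34.5,30,0],[0,0,50,0],[0,0,50,0],[0,0,50,0],[0,0,35,0],[0,0,15,0],[0,0,0,0],[0,0,0,0]]]' 0.35 20
python3 - <<'E'
from h import *
c=wcam(); im=c['img']; cv2.imwrite('pics/w2.png',im)
o=observe(); toe=np.array([.617,-.091]); y=o['tool_rot'][2]+np.pi; Rb=R.from_euler('z',np.radians(18.2)).as_matrix()[:2,:2]
print((o['tool_pos'][:2]-toe)@Rb,np.degrees(y))
for l in ("toe","plate_near","plate_far","plate_center"):
    for r in place_of('wrist',l)[:2]:
        p=onz(c,r['at'],.012 if l=='toe' else .0155); print(l,round(r['conf'],2),np.round(r['at'],1),np.round((p[:2]-toe)@Rb,4))
E
```

```text
time: 4.95
tool_pos: [0.4535, -0.153, 0.0269]
tool_rot: [-3.141, 0.001, -2.823]
contact_force: [0.2, -0.5, 1.5]
opening: 0.0297
[-0.17460269 -0.00785719] 18.285800312027874
plate_near 0.68 [286.  260.1] [-0.1462 -0.0061]
```

View pics/w2.png

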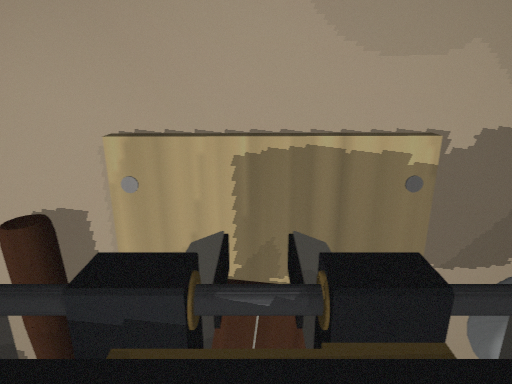

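```bash
python3 -m inch '[[[0,0,8,0],[0,0,5,0],[-6,0,0,0],[-6,0,0,0],[-6,0,0,0],[-6,0,0,0],[-6,0,0,0],[-6,0,0,0],[-5,0,0,0],[0,0,0,0]]]'
python3 - <<'E'
from h import *
c=cam('side'); im=c['img']
cv2.imwrite('pics/s1.png',cv2.resize(im[160:300,220:400],None,fx=4,fy=4,interpolation=cv2.INTER_CUBIC))
E
```

```text
time: 6.45
tool_pos: [0.4922, -0.1398, 0.0132]
tool_rot: [-3.141, 0.0, -2.822]
contact_force: [-1.1, -0.3, 0.4]
opening: 0.0297
```

View pics/s1.png

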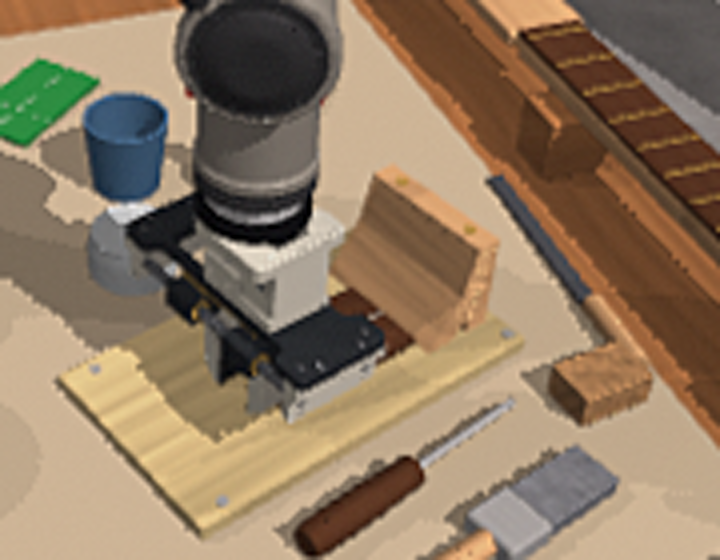

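```bash
python3 -m inch '[[[-6,0,0,0],[-6,0,0,0],[-6,0,0,0],[-6,0,0,0],[-6,0,0,0],[-6,0,0,0],[-6,0,0,0],[-6,0,0,0],[-6,0,0,0],[-6,0,0,0]]]'
python3 - <<'E'
from h import *
c=cam('side'); im=c['img']
o=observe(); print((o['tool_pos'][:2]-np.array([.617,-.091]))@R.from_euler('z',np.radians(18.2)).as_matrix()[:2,:2])
cv2.imwrite('pics/s2.png',cv2.resize(im[160:300,220:400],None,fx=4,fy=4,interpolation=cv2.INTER_CUBIC))
E
```

```text
time: 7.75
tool_pos: [0.5493, -0.1209, 0.0132]
tool_rot: [-3.142, 0.0, -2.822]
contact_force: [-0.5, -0.1, 0.5]
opening: 0.0298
[-0.0728861  -0.00736958]
```

View pics/s2.png

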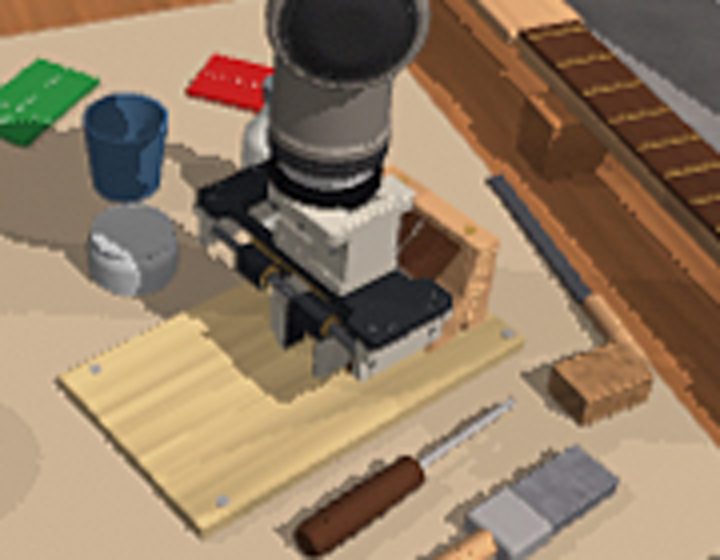

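```bash
python3 -m inch '[[[-6,0,0,0],[-6,0,0,0],[-6,0,0,0],[-6,0,0,0],[-6,0,0,0],[-6,0,0,0],[-5,0,0,0],[-5,0,0,0],[-4,0,0,0],[-3,0,0,0]]]'
python3 - <<'E'
from h import *
c=cam('side'); im=c['img']
o=observe(); print((o['tool_pos'][:2]-np.array([.617,-.091]))@R.from_euler('z',np.radians(18.2)).as_matrix()[:2,:2])
for l in ('plate_far','plate_near','plate_center'): print(l,place_of('side',l)[:5])
cv2.imwrite('pics/s3.png',cv2.resize(im[160:280,260:400],None,fx=5,fy=5,interpolation=cv2.INTER_CUBIC))
E
```

```text
time: 9.05
tool_pos: [0.5993, -0.1043, 0.0132]
tool_rot: [3.141, -0.0, -2.822]
contact_force: [-1.1, 0.3, -0.4]
opening: 0.0299
[-0.02061284 -0.00713836]
plate_far [{'at': [192.0, 219.3], 'conf': 0.97}, {'at': [352.0, 154.6], 'conf': 0.82}, {'at': [185.1, 298.7], 'conf': 0.53}, {'at': [204.7, 328.3], 'conf': 0.52}]
plate_near [{'at': [177.7, 238.4], 'conf': 0.86}, {'at': [178.8, 267.8], 'conf': 0.73}, {'at': [329.3, 201.5], 'conf': 0.58}, {'at': [236.6, 313.1], 'conf': 0.56}]
plate_center [{'at': [336.7, 178.6], 'conf': 0.96}, {'at': [181.6, 228.5], 'conf': 0.73}, {'at': [177.2, 282.8], 'conf': 0.71}, {'at': [222.0, 321.1], 'conf': 0.59}, {'at': [299.3, 343.0], 'conf': 0.34}]
```

View pics/s3.png

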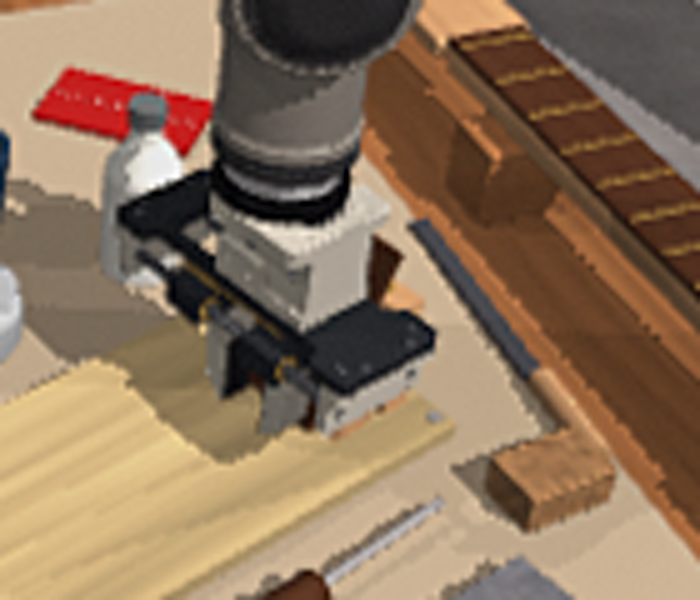

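```bash
python3 -m inch '[[[-1.5,0,0,0],[-1,0,0,0],[-1,0,0,0],[-0.5,0,0,0],[0,0,0,0]]]'; python3 -m inch '[[[-0.7,0,0,0],[0,0,0,0]]]'
```

```text
time: 9.88
tool_pos: [0.6027, -0.1031, 0.0131]
tool_rot: [3.141, -0.001, -2.822]
contact_force: [-2.4, -0.5, 0.1]
opening: 0.0299
time: 10.12
tool_pos: [0.6029, -0.103, 0.013]
tool_rot: [3.141, -0.001, -2.822]
contact_force: [-4.8, -1.5, 0.5]
opening: 0.0295
```

```bash
python3 -m inch '[[[4,0,0,0],[10,0,0,0],[20,0,0,0],[30,0,-20,0],[0,0,-40,0],[0,0,-50,0],[0,0,-50,0],[0,0,0,0],[0,0,0,0]]]'
python3 - <<'E'
from h import *
o=observe(); print((o['tool_pos'][:2]-np.array([.617,-.091]))@R.from_euler('z',np.radians(18.2)).as_matrix()[:2,:2])
a=wcam()['img']; b=cam('side')['img'][160:280,260:400]
b=cv2.resize(b,(448,384),interpolation=cv2.INTER_CUBIC)
im=np.hstack([b,a]); cv2.imwrite('pics/s4.png',cv2.resize(im,(800,int(384*800/960))))
E
```

```text
time: 11.25
tool_pos: [0.5423, -0.1228, 0.1728]
tool_rot: [3.141, 0.0, -2.822]
contact_force: [-0.0, 0.3, -0.6]
opening: 0.0298
[-0.08085981 -0.00690424]
```

View pics/s4.png

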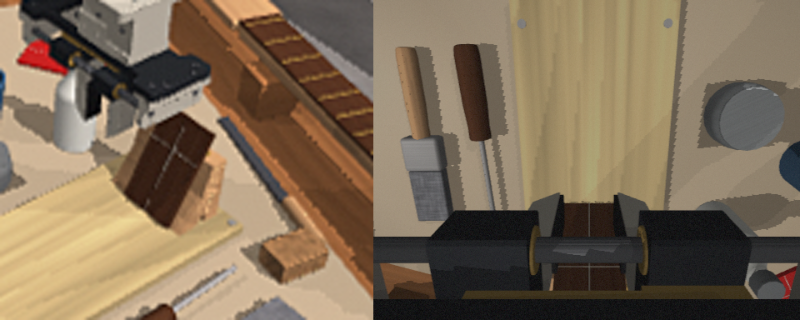

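```bash
python3 -m inch '[[[-40,0,0,0],[-40,0,0,0],[-40,0,0,0],[-39,0,0,0],[0,0,0,0],[0,0,30,0],[0,0,25,0],[0,0,16,0],[0,0,0,0],[0,0,0,0]]]'
python3 - <<'E'
from h import *
o=observe(); print((o['tool_pos'][:2]-np.array([.617,-.091]))@R.from_euler('z',np.radians(18.2)).as_matrix()[:2,:2])
b=cam('side')['img'][160:280,260:400]
cv2.imwrite('pics/s5.png',cv2.resize(b,None,fx=4,fy=4,interpolation=cv2.INTER_CUBIC))
E
```

```text
time: 12.6
tool_pos: [0.6942, -0.0734, 0.1033]
tool_rot: [-3.141, 0.001, -2.823]
contact_force: [-0.5, -0.3, -0.7]
opening: 0.0297
[ 0.07887349 -0.00736247]
```

View pics/s5.png

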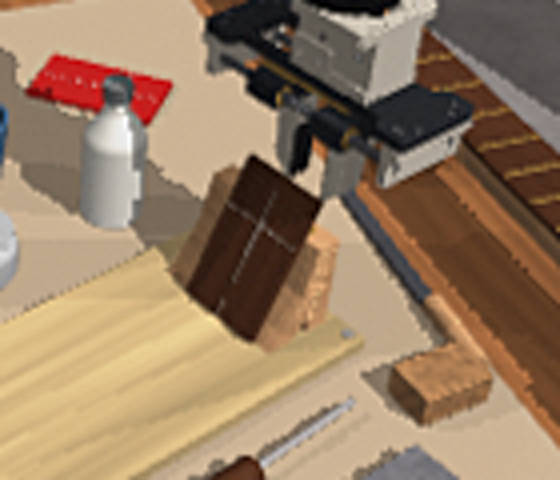

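```bash
python3 -m inch '[[[7,0,0,0],[6,0,0,0],[5,0,0,0],[5,0,0,0],[5,0,0,0],[5,0,0,0],[5,0,0,0],[5,0,0,0],[5,0,0,0],[5,0,0,0]]]'; python3 -m inch '[[[5,0,0,0],[5,0,0,0],[5,0,0,0],[5,0,0,0],[4,0,0,0],[4,0,0,0],[3,0,0,0],[0,0,0,0],[0,0,0,0]]]'
python3 - <<'E'
from h import *
o=observe(); print((o['tool_pos'][:2]-np.array([.617,-.091]))@R.from_euler('z',np.radians(18.2)).as_matrix()[:2,:2])
b=cam('side')['img'][160:280,240:400]
cv2.imwrite('pics/s6.png',cv2.resize(b,None,fx=4,fy=4,interpolation=cv2.INTER_CUBIC))
E
```

```text
time: 13.9
tool_pos: [0.6431, -0.0898, 0.1022]
tool_rot: [3.141, -0.0, -2.822]
contact_force: [0.9, 0.7, 0.1]
opening: 0.0297
time: 15.02
tool_pos: [0.6142, -0.0994, 0.1022]
tool_rot: [3.142, 0.0, -2.822]
contact_force: [0.1, -0.1, -0.6]
opening: 0.0296
[-0.00532284 -0.00711909]
```

View pics/s6.png

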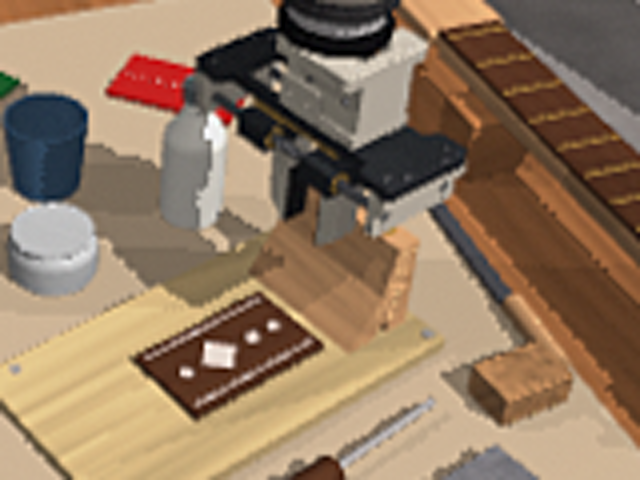

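```bash
python3 -m inch '[[[0,0,-30,0],[0,0,-40,0],[30,0,-30,0],[30,0,-20,0],[0,0,0,0],[0,0,0,0]]]'
python3 - <<'E'
from h import *
c=wcam(); im=c['img']; toe=np.array([.617,-.091]); Rb=R.from_euler('z',np.radians(18.2)).as_matrix()[:2,:2]
for n in ('wrist','side'):
  if n=='side': c=cam('side')
  for l in ('plate_near','plate_far','plate_center','glue','wax_tin'):
    for r in place_of(n,l)[:4]:
      p=onz(c,r['at'],.0155 if 'plate' in l else 0); q=(p[:2]-toe)@Rb
      if 'plate' not in l or abs(q[1])<.08 and q[0]>-.25: print(n,l,round(r['conf'],2),np.round(q,3),np.round(p,3))
cv2.imwrite('pics/s7.png',im)
E
```

```text
time: 15.82
tool_pos: [0.5574, -0.1181, 0.2218]
tool_rot: [3.141, 0.0, -2.823]
contact_force: [0.3, -1.1, -0.8]
opening: 0.03
wrist plate_near 0.63 [-0.014 -0.006] [ 0.606 -0.101  0.016]
wrist plate_far 0.91 [-0.134 -0.009] [ 0.493 -0.141  0.016]
wrist plate_center 0.86 [-0.075 -0.008] [ 0.549 -0.122  0.016]
wrist glue 0.59 [0.019 0.149] [0.588 0.056 0.   ]
wrist wax_tin 0.96 [-0.11  0.16] [0.462 0.026 0.   ]
side plate_near 0.9 [-0.018 -0.007] [ 0.602 -0.103  0.015]
side plate_near 0.75 [0.12  0.055] [ 0.714 -0.002  0.015]
side plate_far 0.84 [-0.137 -0.002] [ 0.487 -0.135  0.015]
side plate_center 0.98 [-0.073 -0.008] [ 0.551 -0.121  0.015]
side glue 0.69 [0.023 0.15 ] [0.593 0.058 0.   ]
side wax_tin 0.92 [-0.111  0.149] [0.465 0.016 0.   ]
```

View pics/s7.png

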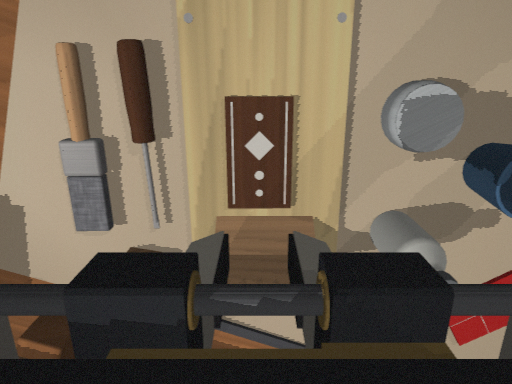

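The plate lies flat in front of the stop with its inlaid face up. In the wrist picture its corners are at about (225,96), (293,96), (291,208) and (228,208), and the gripper is well clear of it.

```bash
python3 -c "
from cell import *
print(hand_in())"
```

```text
the job is handed in; nothing more can be done
None
```

The plate is turned over: it lies flat on the board in front of the stop with its inlaid face up, and I handed the job in at about 16 s.

I pushed its near end with both fingertips until the far end rode up the bevel. Contact at the toe was firm, at about 5 N. The plate stood leaning by itself when I drew the fingers back. I then reached over behind its raised end and tipped it towards the robot, without gripping or lifting it.

**Plate position:** the last wrist and side views agree to a few mm. The foot end is about 14–18 mm in front of the toe, and the plate is centred about 8 mm to the right (-y) of the stop's middle.

**Surroundings:** the glue bottle and the wax tin measure where they did at the start, within the networks' roughly 1 cm scatter. I did not measure the other bystanders again. The driver, brush and cup look undisturbed in the last picture, but the gripper hides part of the file and the block there. The robot was touching nothing and was about 20 cm above the board at hand-in. No check failed.

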